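# Click the bathroom radio's dial to the orange stud and switch it on

## Task

Set the bathroom radio to the marked station and switch it on: with a fingertip on its big knurled dial, turn the dial until its white line clicks in at the orange stud and let go of it, then press the round green button fully in and let it come out again. Do not press the button before the dial is set. Pick nothing up, and leave everything else on the shelf standing where it is.

Things in the scene. Friction and masses are not known exactly. Their poses are not given: they have to be found in the camera images.
- radio: flat teal radio fixed to the shelf, standing on rubber feet, 160 mm (x) by 260 mm (y) by 60 mm tall, all controls on its flat top; origin at the centre of its underside. A 6 mm aerial lies flat on the top, along the edge nearest the robot (x = -70 mm). Nothing on the top stands higher than the dial
- dial_top (a point): centre of the flat top face of the dial, on its upright axis (45 mm to +y of the radio's centre), 86 mm above the shelf. The dial is a round dark grey knob, 90 mm across and 20 mm thick, with a knurled rim and a flat rubber face. A fingertip pressing with 5 N and dragged round 28 mm from the axis turns it without slipping. It floats on a spring: it begins to sink at 3 N, gives 1.5 N per mm, and stops 5 mm down at about 10 N; it comes up again when let go
- dial_pointer (a point): point in line with the white line on the dial's face, 55 mm from the dial's axis, so over the ring of studs (the white line itself runs from near the centre to 43 mm from the axis). It turns with the dial and stays at the height of the dial's face
- dial (a joint): angle of the dial in rad, growing clockwise seen from above. It has five detents, at -1.047, -0.524, 0, 0.524 and 1.047 (30 degrees apart), each opposite one stud, and end stops at -1.25 and 1.25. A spring click of about 0.03 N m pulls it into the nearest detent when it is let go. At 0 the white line points along the radio's +x (away from the robot); it starts in the middle detent, 0
- stud_orange: orange stud, 10 mm wide and 3 mm high, on the radio's top, 55 mm from the dial's axis, at one of the four outer detents (30 or 60 degrees to either side of the middle one); the studs at the other detents are white. Origin at the centre of its underside, 60 mm above the shelf
- power_top (a point): centre of the top of the round green power button, 28 mm wide, in a small black housing on the radio's top, 135 mm to -y of the dial's axis. It goes down 6 mm and comes back by itself
- power (a joint): travel of the power button in m: 0 when out, 0.006 fully in, which takes 5 N; beyond that it is rigid
- jar_left: empty open glass jar, 64 mm wide, 100 mm tall, beside the radio; origin at the centre of its underside
- jar_right: a second empty glass jar just like the first, on the other side of the radio; origin at the centre of its underside
- incense_holder: blue ceramic incense holder, foot 86 mm wide, 42 mm tall, beyond the radio; origin at the centre of its underside
- tongue_scraper: stainless steel tongue scraper, a flat U of 6 mm wire 120 x 50 mm, lying on the shelf on the robot's side of the radio; origin near its middle, at the shelf surface
- basin: yellow plastic basin, 240 mm across, 85 mm tall, at the left; origin at the centre of its underside
- rinse_cup: white ceramic cup, 72 mm wide, 90 mm tall, at the right; origin at the centre of its underside
- oil_bottle: amber glass bottle with black cap, 56 mm wide, 150 mm tall, at the right; origin at the centre of its underside

How it is judged:
By the outcome, as a careful person would: the job done as asked, in the order asked, and still so for the second after the job is handed in, with the robot touching nothing.
It also fails if it takes over 42 s, if anything falls off the work surface, if the arm or the gripper's body presses on something with over 40 N, if the wrist force passes 120 N, or if a joint passes its speed limit or range.

## Robot

A 6-joint arm with a two-finger parallel gripper is mounted at the origin on the work surface. World frame = base frame: x ahead of the robot, y to its left, z up, the work surface at z = 0. Lengths are in m, angles in degrees, forces in N, time in s.
With the tool pointing down it reaches from about 0.375 to 0.9 m from the base axis. Payload 3.1 kg.
Tool frame: the origin (TCP) lies at the very end of the fingers, on their centre line; the grasp point (between the pads) lies 19 mm behind it (bot.hold_point_z is the z of the grasp point in the tool frame, in m); z points along the fingers, y is the line along which they close (so a half turn about z gives the same grasp; the last joint's range is limited). The gripper opens to 87 mm and grips with 3 to 60 N. Pads are 19 mm wide; open, the fingers measure 117 mm over their backs; the gripper's body (75 mm by 190 mm) begins 51 mm behind the grasp point.
Start: joints at [56.751, 30.224, 82.088, -0, 67.689, -10.227], TCP at [0.244, 0.575, 0.223] pointing down, gripper open.
Joint ranges: [-176.69, 176.69], [-43.24, 126.21], [12.49, 139.97], [-82, 262], [0, 151.66], [-163.58, 163.58]. Speed limits (degrees/s): [159.86, 159.86, 180, 180, 180, 180].

## Interface

Orientations are given as a 3x3 rotation matrix whose columns are the frame's x, y, z axes.
In Python, from rig import bot, capture, camera_model gives the robot as it stands.
- The arm moves only by the tool apply_moves, never from a script. Its argument "plan" is text: rows parted by semicolons, each of 6 numbers parted by spaces: the shift along the tool's x, y, z in units of 0.05 m (1.0 is 0.05 m), then the turn, a rotation vector about the tool's x, y, z in units of 360 degrees (1.0 is 360 degrees). In form: dx dy dz ax ay az; .... A call has 1 to 10 rows; each row shifts and turns the commanded pose from where the row before left it, along the tool's axes as they then stand; what a row does not reach is not made up. A row lasts 1/12 s, in which the tool goes at most 41.7 mm and 7.16 degrees, less where a joint would pass 70% of its speed; a pose out of reach is approached as far as the arm can. A call with a number of a shift or a turn outside -1 to 1 is refused whole. A call with a gripper value outside its range is refused whole. "gripper" is the gripper command: -1 is shut, 1 is fully open, values between are in proportion, set as the call begins (left out, the last holds). The fingers move at their own pace and stop on an object; the grip force is fixed at half the most. Time passes only in rows, so rows that do not move let the fingers close. It gives the time, the measured TCP pose, the force, the opening and the grip force at its end, in the units of the state.
- bot.read_state(): the state, without advancing time (a new reading comes with each control period).
- capture(name): name is "scene" or "top"; returns the picture (384x512x3 uint8, red, green, blue); there is no depth.
- camera_model(name): a dict with "vertical_fov" (degrees; the focal length in pixels is half the picture's height over the tangent of half this angle, whatever the lens; pixels are square), "cx", "cy" (the principal point, pixels), "position" and "rotation" of the camera in the world. Camera axes: x right, y down, z forward; pixel columns grow to the right and rows downward; lengths in m; the calibration is good to about 2 mm. A picture is of the moment at which its call begins. camera_model takes no time and is no camera call.
- bot.hand_in(): hands the job in; it is judged then, once.
The state is a dict: "time_s": time; "joint_positions": joint angles; "qvel": joint speeds; "tau": joint torques, N m; "position": TCP position; "tcp_rot": TCP orientation; "force": force on the tool from outside, world axes, zero at the start; "moment": the same for the moment, N m; "opening": opening from 0.0 (shut) to 1.0 (fully open); "grasp_force": force on a finger pad.
Only numpy, scipy, OpenCV 4.12 (cv2) and the standard library are available. Lean on these libraries where they do the work, as an engineer would, in place of code of your own. Each camera call takes 0.05 s, during which the arm holds its last target. There are 200 camera calls.

## Working session

There is one attempt and no reset: what is moved stays moved. The work goes in short steps, Python scripts to look and compute and a tool call to move; the robot and the scene stay as the last step left them, time stands still between calls to the robot, and variables do not carry over. Pictures are saved under pics/ and viewed, at most 10 in all, crops included, and the job is handed in when it is done.

Besides the shell and the picture viewer there is one more tool, called after "Call:" by a JSON object that holds its "api" and its "payload", one argument or row to a line. apply_moves: Moves the arm, as the interface text tells. Its arguments: {"type":"object","properties":{"plan":{"type":"string"},"gripper":{"type":"number"}},"required":["plan"]}

```bash
mkdir -p pics; ls; python3 - <<'E'
from rig import bot,capture,camera_model
import cv2
for n in("scene","top"):
    m=camera_model(n);print(n,{k:(v if not hasattr(v,'round') else v) for k,v in m.items()})
    cv2.imwrite(f"pics/{n}0.png",capture(n)[:,:,::-1])
s=bot.read_state();print(s)
E
```

```text
pics
scene {'vertical_fov': 52.48788162863734, 'cx': 254.4126162506021, 'cy': 196.3191836692859, 'position': array([ 0.94609754, -0.61687065,  0.9814271 ]), 'rotation': array([[ 0.86823187,  0.36971317, -0.33088606],
       [ 0.49587387, -0.66918513,  0.5534441 ],
       [-0.01680846, -0.64459556, -0.76433896]])}
top {'vertical_fov': 46.80785368916244, 'cx': 257.9322235425976, 'cy': 189.8983119641585, 'position': array([0.29759372, 0.04193372, 1.49776618]), 'rotation': array([[ 0.02930262, -0.98445412,  0.17318037],
       [-0.99954105, -0.03019051, -0.0024945 ],
       [ 0.00768412, -0.17302779, -0.98488697]])}
{'time_s': 0.1, 'joint_positions': array([ 5.67514012e+01,  3.02734568e+01,  8.21499463e+01,  7.10781628e-04,
        6.76878944e+01, -1.02271623e+01]), 'qvel': array([ 0.05882819, -0.00954376, -0.13495503,  0.02109877, -0.09515145,
       -0.03271928]), 'tau': array([-1.36639333e-04, -4.40983200e+01, -1.77150589e+01,  6.34858338e-02,
        5.34299249e-02, -3.93908897e-05]), 'position': array([0.24402339, 0.57467774, 0.22166643]), 'tcp_rot': array([[-9.20356564e-01,  3.91078816e-01, -1.07462141e-03],
       [ 3.91080130e-01,  9.20355210e-01, -1.61822505e-03],
       [ 3.56179880e-04, -1.90960713e-03, -9.99998113e-01]]), 'force': array([ 0.12184295,  0.34982192, -0.27612553]), 'moment': array([ 0.00580628, -0.0001669 , -0.01176385]), 'grasp_force': 0.0, 'opening': 1.0002211685846323}
```

View pics/scene0.png

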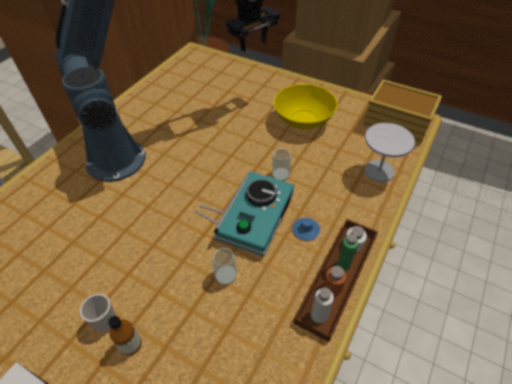

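View pics/top0.png

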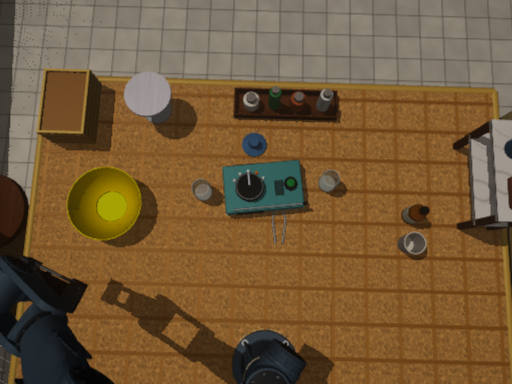

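Both views show the teal radio. In the top view the dial is at about (250,185) and the button at (291,183); in the scene view they are at (262,192) and (243,226). Jars stand on both sides at (203,190) and (330,181) in the top view. Next I'll zoom in and measure.

```bash
cat > h.py <<'E'
import numpy as np,cv2
from rig import bot,capture,camera_model
def ray(n,u,v):
    m=camera_model(n);f=192/np.tan(np.radians(m['vertical_fov']/2))
    return m['position'],m['rotation']@np.array([(u-m['cx'])/f,(v-m['cy'])/f,1])
def onz(n,u,v,z):
    p,d=ray(n,u,v);return p+d*(z-p[2])/d[2]
def proj(n,P):
    m=camera_model(n);f=192/np.tan(np.radians(m['vertical_fov']/2))
    c=m['rotation'].T@(np.array(P)-m['position']);return c[0]/c[2]*f+m['cx'],c[1]/c[2]*f+m['cy']
def hsv(im):return cv2.cvtColor(im,cv2.COLOR_RGB2HSV)
def blobs(mask,mn=3):
    n,l,s,c=cv2.connectedComponentsWithStats(mask.astype(np.uint8))
    return [(c[i].round(1),s[i,4]) for i in range(1,n) if s[i,4]>=mn]
E
python3 - <<'E'
from h import *
np.set_printoptions(precision=4,suppress=True)
crops=[]
for n,(x0,y0,x1,y1) in dict(scene=(195,140,325,290),top=(190,130,345,250)).items():
    im=capture(n);H=hsv(im)[y0:y1,x0:x1].astype(int);h,s,v=H[...,0],H[...,1],H[...,2]
    o=np.array([x0,y0])
    teal=((h>80)&(h<97)&(s>100)&(v>50)).astype(np.uint8)
    cs,_=cv2.findContours(teal,0,2);c=max(cs,key=cv2.contourArea);c=cv2.convexHull(c)
    print(n,'teal',cv2.contourArea(c),cv2.minAreaRect(c.astype(np.float32)+o))
    print([ (cv2.approxPolyDP(c,3,True).reshape(-1,2)+o).tolist()])
    g=(h>50)&(h<78)&(s>130)&(v>60)
    for b,a in blobs(g): print(' green',b+o,a,onz(n,*(b+o),.08)[:2])
    dk=(v<70)
    for b,a in blobs(dk,15): print(' dark',b+o,a,onz(n,*(b+o),.086)[:2])
    z=5;crops.append(cv2.resize(im[y0:y1,x0:x1],None,fx=z,fy=z,interpolation=cv2.INTER_CUBIC))
    cv2.imwrite(f'pics/{n}c.png',crops[-1][:600,:800,::-1])
E
```

```text
Traceback (most recent call last):
cv2.error: OpenCV(4.12.0) /io/opencv/modules/imgproc/src/convhull.cpp:143: error: (-215:Assertion failed) total >= 0 && (depth == CV_32F || depth == CV_32S) in function 'convexHull'
```

```bash
python3 - <<'E'
from h import *
np.set_printoptions(precision=4,suppress=True)
for n,(x0,y0,x1,y1) in dict(scene=(205,160,305,260),top=(190,130,345,250)).items():
    im=capture(n);z=5 if n=='top' else 6
    big=cv2.resize(im[y0:y1,x0:x1],None,fx=z,fy=z,interpolation=cv2.INTER_CUBIC)
    cv2.imwrite(f'pics/{n}c.png',big[:600,:800,::-1])
    H=hsv(big).astype(int);h,s,v=H[...,0],H[...,1],H[...,2]
    px=lambda b:(np.array(b)+.5)/z-.5+[x0,y0]
    teal=((h>80)&(h<97)&(s>100)&(v>50)).astype(np.uint8)
    k,l,st,_=cv2.connectedComponentsWithStats(teal);i=1+st[1:,4].argmax()
    pts=cv2.findNonZero((l==i).astype(np.uint8));hull=cv2.convexHull(pts)
    ap=cv2.approxPolyDP(hull,12,True).reshape(-1,2)
    print(n,'teal',[(px(a).round(1),onz(n,*px(a),.06)[:2]) for a in ap])
    for b,a in blobs((h>50)&(h<78)&(s>130)&(v>60),50): print(' green',px(b),a,onz(n,*px(b),.08)[:2])
    for b,a in blobs((h>3)&(h<16)&(s>170)&(v>120),20): print(' orange',px(b),a,onz(n,*px(b),.063)[:2])
    for b,a in blobs(v<70,300): print(' dark',px(b),a,onz(n,*px(b),.086)[:2])
E
```

```text
scene teal [(array([291.8, 185.2]), array([0.6279, 0.1473])), (array([280.6, 215.9]), array([0.6529, 0.0218])), (array([262.9, 249.6]), array([ 0.6637, -0.1061])), (array([216.4, 233.6]), array([ 0.5211, -0.1239])), (array([249.1, 173.1]), array([0.4828, 0.128 ]))]
 green [243.4333 223.65  ] 2784 [ 0.5791 -0.0682]
 dark [259.5333 193.45  ] 19181 [0.5664 0.0488]
 dark [285.1333 206.7167] 1798 [0.6573 0.0404]
 dark [244.4333 223.8667] 5684 [ 0.5844 -0.0711]
 dark [303.1  228.15] 357 [ 0.7361 -0.0039]
 dark [237.95   241.1667] 6649 [ 0.5988 -0.1302]
 dark [238.3333 246.4167] 4110 [ 0.6085 -0.1442]
top teal [(array([303. , 205.4]), array([ 0.5034, -0.1107])), (array([227.6, 212.8]), array([0.4716, 0.1349])), (array([223. , 167.2]), array([0.6233, 0.1564])), (array([297.8, 160.4]), array([ 0.6542, -0.0916]))]
 green [290.24 182.16] 1171 [ 0.5757 -0.0661]
 orange [207.16 133.7 ] 479 [0.736  0.2142]
 orange [238.58 130.3 ] 74 [0.7512 0.1093]
 orange [269.88 136.78] 1059 [0.732  0.0035]
 orange [301.14 139.02] 1548 [ 0.7275 -0.1015]
 orange [314.18 129.88] 33 [ 0.7608 -0.145 ]
 orange [319.3
[... 5352 characters left out ...]
 [332.84 245.04] 247 [ 0.3772 -0.2079]
 orange [200.72 243.92] 30 [0.3681 0.2168]
 orange [329.92 244.92] 20 [ 0.3773 -0.1985]
 orange [234.34 247.36] 241 [0.3604 0.1085]
 orange [332.98 248.42] 148 [ 0.3664 -0.2084]
 orange [341.66 247.98] 27 [ 0.3686 -0.2363]
 orange [314.28 248.14] 20 [ 0.3655 -0.1482]
 orange [192.62 249.14] 72 [0.3508 0.2419]
 orange [202.28 248.98] 50 [0.3522 0.211 ]
 dark [259.82 151.18] 559 [0.675  0.0359]
 dark [256.62 146.04] 1700 [0.6921 0.047 ]
 dark [278.16 204.92] 14410 [ 0.4988 -0.028 ]
 dark [250.28 187.86] 17073 [0.5518 0.0633]
 dark [284.28 185.52] 6404 [ 0.5628 -0.0465]
 dark [337.3  189.86] 2509 [ 0.5538 -0.2184]
 dark [215.12 197.88] 1627 [0.5155 0.1753]
```

View pics/topc.png

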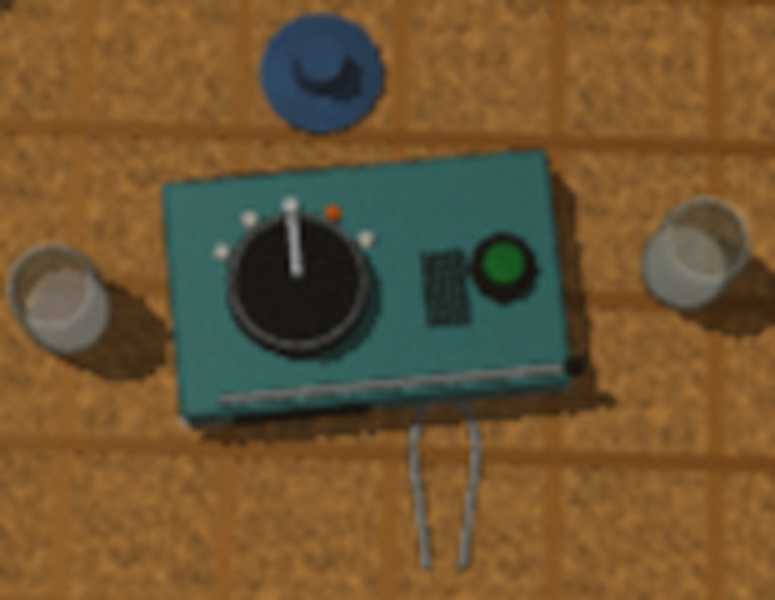

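View pics/scenec.png

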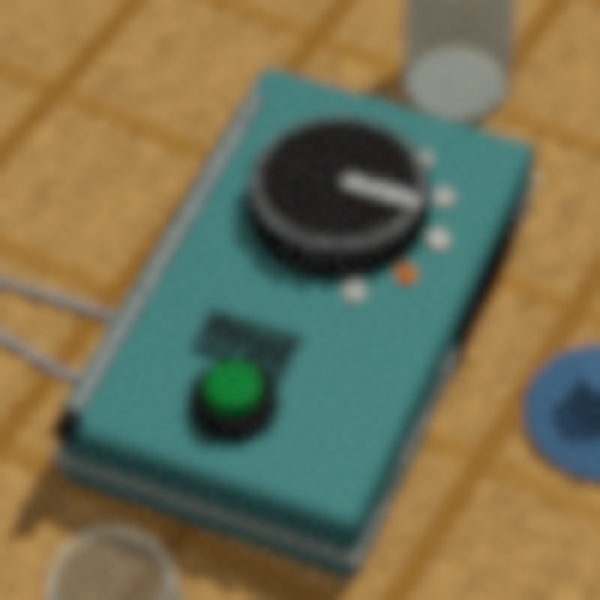

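The orange stud is the next one clockwise from the white line, at crop (333,212), so the target is +0.524 rad. I'll take the dial axis from the five studs and triangulate the button.

```bash
python3 - <<'E'
from h import *
from scipy.optimize import least_squares
np.set_printoptions(precision=4,suppress=True)
st={'top':(np.array([(222,251),(249,218),(289,204),(333,212),(366,239)]),5,(190,130)),
    'scene':(np.array([(427,158),(445,197),(438,238),(405,273),(355,291)]),6,(205,160))}
ang=np.radians([60,30,0,-30,-60]);Q=[]
for n,(p,z,o) in st.items():
    W=np.array([onz(n,*((q+.5)/z-.5+o),.0625)[:2] for q in p]);Q.append(W)
    f=lambda x,W=W:(W-x[:2]-.055*np.c_[np.cos(ang+x[2]),np.sin(ang+x[2])]).ravel()
    r=least_squares(f,[.56,.06,.1]);print(n,r.x,np.degrees(r.x[2]),'rms mm',1e3*np.sqrt((r.fun**2).mean()))
x=r.x;
def tri(a,b):
    (p,d),(q,e)=ray('scene',*a),ray('top',*b)
    t=np.linalg.lstsq(np.c_[d,-e],q-p,rcond=None)[0];A,B=p+d*t[0],q+e*t[1];return (A+B)/2,1e3*np.linalg.norm(A-B)
print('button',tri((243.43,223.65),(290.24,182.16)))
W=(Q[0]+Q[1])/2
r=least_squares(f:=lambda x:(W-x[:2]-.055*np.c_[np.cos(ang+x[2]),np.sin(ang+x[2])]).ravel(),[.56,.06,.1]);x=r.x
a=x[2];R=np.array([[np.cos(a),-np.sin(a)],[np.sin(a),np.cos(a)]])
print('axis',x,'button pred',x[:2]+R@[0,-.135])
s=bot.read_state();T=s['tcp_rot']
C=np.r_[x[:2]+.028*T[:2,0]/np.linalg.norm(T[:2,0]),.10]
print('contact',C,'tool-frame move units',T.T@(C-s['position'])/.05)
E
```

```text
top [0.5596 0.068  0.1158] 6.635241728195703 rms mm 0.3583691683374631
scene [0.5626 0.067  0.1016] 5.821890769638884 rms mm 0.7147656004273514
button (array([ 0.577 , -0.066 ,  0.0758]), np.float64(1.1549406351975333))
axis [0.5611 0.0675 0.1087] button pred [ 0.5757 -0.0667]
contact [0.5353 0.0785 0.1   ] tool-frame move units [-9.2426 -6.8589  2.447 ]
```

Call:
{"api": "apply_moves", "payload": {
  "plan": "-0.62 -0.46 0 0 0 0;-0.62 -0.46 0 0 0 0;-0.62 -0.46 0 0 0 0;-0.62 -0.46 0 0 0 0;-0.62 -0.46 0 0 0 0;-0.62 -0.46 0 0 0 0;-0.62 -0.46 0 0 0 0;-0.62 -0.46 0 0 0 0;-0.62 -0.46 0 0 0 0;-0.62 -0.46 0 0 0 0",
  "gripper": -1
}}

```text
time_s: 1.08
position: [0.4404, 0.2406, 0.2227]
tcp_rot: [[-0.92, 0.391, 0.0], [0.391, 0.92, 0.0], [-0.0, 0.0, -1.0]]
force: [0.9, 0.2, 0.2]
opening: 0.325
grasp_force: 0.0
```

Call:
{"api": "apply_moves", "payload": {
  "plan": "-0.6 -0.45 0 0 0 0;-0.6 -0.45 0.2 0 0 0;-0.6 -0.45 0.4 0 0 0;-0.6 -0.45 0.4 0 0 0;-0.5 -0.35 0.4 0 0 0;-0.24 -0.11 0.4 0 0 0;0 0 0 0 0 0;0 0 0 0 0 0"
}}

```text
time_s: 1.75
position: [0.5386, 0.0776, 0.1323]
tcp_rot: [[-0.92, 0.393, -0.003], [0.393, 0.92, 0.0], [0.003, -0.001, -1.0]]
force: [-0.8, 1.0, -0.1]
opening: 0.005
grasp_force: 0.0
```

```bash
cat > w.py <<'E'
import sys
from h import *
np.set_printoptions(precision=4,suppress=True)
s=bot.read_state();T=s['tcp_rot'];C=np.array(list(map(float,sys.argv[1:4])))
print(s['time_s'],s['position'],s['force'],s['joint_positions'],s['opening']);print(T);print('units',T.T@(C-s['position'])/.05)
E
python3 w.py .5353 .0785 .095
```

```text
1.75 [0.5386 0.0776 0.1323] [-0.827   0.9872 -0.1431] [ -3.5783  31.3655  98.4712   0.0217  50.353  -70.4599] 0.0047963947461876905
[[-0.9196  0.3929 -0.0033]
 [ 0.3929  0.9196  0.0005]
 [ 0.0032 -0.0008 -1.    ]]
units [ 0.0655 -0.0093  0.7457]
```

Call:
{"api": "apply_moves", "payload": {
  "plan": "0.065 -0.01 0.25 0 0 0;0 0 0.25 0 0 0;0 0 0.15 0 0 0;0 0 0.1 0 0 0;0 0 0 0 0 0;0 0 0 0 0 0"
}}

```text
time_s: 2.25
position: [0.5362, 0.0796, 0.0964]
tcp_rot: [[-0.921, 0.39, 0.001], [0.39, 0.921, 0.0], [-0.001, 0.0, -1.0]]
force: [-0.5, -0.0, -0.2]
opening: 0.001
grasp_force: 0.0
```

```bash
python3 w.py .5353 .0785 .0847;python3 -c "
from h import *
cv2.imwrite('pics/a.png',cv2.resize(np.vstack([capture('scene')[150:270,195:325],capture('top')[140:230,205:335]]),None,fx=2.8,fy=2.8,interpolation=2)[:,:,::-1])"
```

```text
2.25 [0.5362 0.0796 0.0964] [-0.4824 -0.0346 -0.1711] [ -3.3767  34.4876 100.3231   0.0037  45.149  -70.4122] 0.0013891586698707712
[[-0.9207  0.3902  0.0007]
 [ 0.3902  0.9207  0.    ]
 [-0.0006  0.0003 -1.    ]]
units [ 0.0093 -0.0271  0.2338]
```

View pics/a.png

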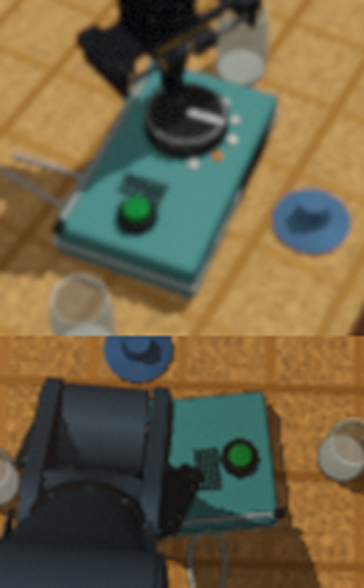

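The scene view shows the closed fingertips over the near-left part of the dial, clear of the jar. The top view is blocked by the arm. Now I'll descend and press.

Call:
{"api": "apply_moves", "payload": {
  "plan": "0.01 -0.027 0.06 0 0 0;0 0 0.05 0 0 0;0 0 0.04 0 0 0;0 0 0.04 0 0 0;0 0 0.03 0 0 0;0 0 0 0 0 0;0 0 0 0 0 0;0 0 0 0 0 0"
}}

```text
time_s: 3.02
position: [0.535, 0.0779, 0.085]
tcp_rot: [[-0.92, 0.391, -0.0], [0.391, 0.92, -0.0], [0.0, -0.0, -1.0]]
force: [-1.8, -0.0, 4.4]
opening: 0.007
grasp_force: 1.7
```

Call:
{"api": "apply_moves", "payload": {
  "plan": "0 0 0.02 0 0 0;0 0 0 0 0 0;0 0 0 0 0 0"
}}

```text
time_s: 3.27
position: [0.5351, 0.078, 0.084]
tcp_rot: [[-0.92, 0.391, 0.0], [0.391, 0.92, -0.0], [-0.0, -0.0, -1.0]]
force: [-1.6, 0.4, 4.9]
opening: 0.005
grasp_force: 2.5
```

Call:
{"api": "apply_moves", "payload": {
  "plan": "0 0 0.015 0 0 0;-0.0004 0.0195 0 0 0 0.00556;-0.0004 0.0195 0 0 0 0.00556;-0.0004 0.0195 0 0 0 0.00556;-0.0004 0.0195 0 0 0 0.00556;-0.0004 0.0195 0 0 0 0.00556;0 0 0 0 0 0"
}}

```text
time_s: 3.85
position: [0.5376, 0.0824, 0.0834]
tcp_rot: [[-0.838, 0.546, 0.0], [0.546, 0.838, 0.0], [-0.0, 0.0, -1.0]]
force: [-1.6, 0.2, 6.5]
opening: 0.005
grasp_force: 3.1
```

Call:
{"api": "apply_moves", "payload": {
  "plan": "-0.0004 0.0195 0 0 0 0.00556;-0.0004 0.0195 0 0 0 0.00556;-0.0004 0.0195 0 0 0 0.00556;-0.0004 0.0195 0 0 0 0.00556;-0.0004 0.0195 0 0 0 0.00556;0 0 0 0 0 0"
}}

```text
time_s: 4.35
position: [0.541, 0.0863, 0.0835]
tcp_rot: [[-0.73, 0.683, 0.001], [0.683, 0.73, 0.0], [-0.001, 0.001, -1.0]]
force: [-1.1, 0.6, 5.6]
opening: 0.003
grasp_force: 3.0
```

Call:
{"api": "apply_moves", "payload": {
  "plan": "-0.0004 0.0195 0 0 0 0.00556;-0.0004 0.0195 0 0 0 0.00556;-0.0004 0.0195 0 0 0 0.00556;-0.0004 0.0195 0 0 0 0.00556;-0.0004 0.0195 0 0 0 0.00556;0 0 0 0 0 0;0 0 0 0 0 0"
}}

```text
time_s: 4.93
position: [0.5449, 0.0896, 0.0836]
tcp_rot: [[-0.601, 0.799, 0.002], [0.799, 0.601, 0.0], [-0.001, 0.002, -1.0]]
force: [-1.0, 0.9, 6.1]
opening: 0.005
grasp_force: 3.0
```

```bash
python3 w.py .5353 .0785 .0847;python3 -c "
from h import *
cv2.imwrite('pics/b.png',cv2.resize(capture('scene')[160:260,205:305],None,fx=5,fy=5,interpolation=2)[:,:,::-1])"
```

```text
4.9333 [0.5449 0.0896 0.0836] [-0.9818  0.8686  6.071 ] [ -2.2754  36.2233  99.3245   0.0382  44.3466 -39.2399] 0.005228204642730681
[[-0.6009  0.7993  0.0019]
 [ 0.7993  0.6009  0.0004]
 [-0.0008  0.0017 -1.    ]]
units [-0.062  -0.2863 -0.0229]
```

View pics/b.png

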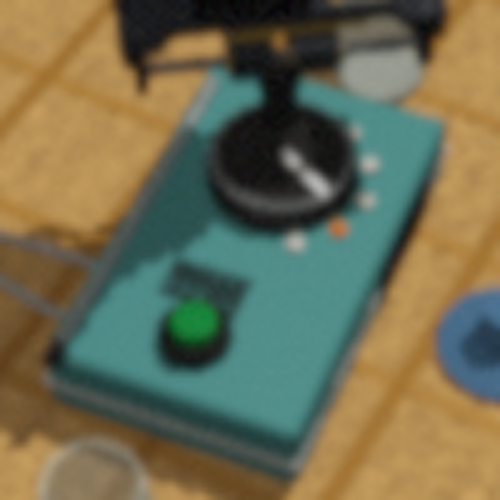

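The white line's end, at crop (325,192), is close to the orange stud at (337,228). I'll lift off and check after the click.

Call:
{"api": "apply_moves", "payload": {
  "plan": "0 0 -0.1 0 0 0;0 0 -0.2 0 0 0;0 0 -0.4 0 0 0;0 0 -0.5 0 0 0;0 0 -0.5 0 0 0;0 0 -0.3 0 0 0;0 0 0 0 0 0"
}}

```text
time_s: 5.57
position: [0.5465, 0.0892, 0.1869]
tcp_rot: [[-0.601, 0.799, 0.008], [0.799, 0.601, -0.0], [-0.005, 0.006, -1.0]]
force: [-0.5, -1.0, 0.3]
opening: 0.007
grasp_force: 0.0
```

```bash
python3 w.py .5765 -.0665 .085;python3 - <<'E'
from h import *
for i in range(1):
    im=cv2.resize(capture('scene')[160:260,205:305],None,fx=6,fy=6,interpolation=2)
R=.1087
for d,c in ((.524,(255,0,0)),(0,(0,0,255)),(1.047,(0,0,255))):
    e=np.array([np.cos(R-d),np.sin(R-d)])
    for r in (.013,.043):
        u,v=proj('scene',np.r_[np.array([.5620,.0675])+r*e,.086]);cv2.circle(im,(int((u-205+.5)*6),int((v-160+.5)*6)),3,c,-1)
cv2.imwrite('pics/c.png',im[:,:,::-1])
E
```

```text
5.5667 [0.5465 0.0892 0.1869] [-0.5287 -1.0257  0.3343] [ -2.287   27.2156  94.8773  -0.0033  57.462  -39.2468] 0.007387967009651806
[[-0.6013  0.799   0.0078]
 [ 0.799   0.6013 -0.0004]
 [-0.005   0.006  -1.    ]]
units [-2.8395 -1.4059  2.0433]
```

View pics/c.png

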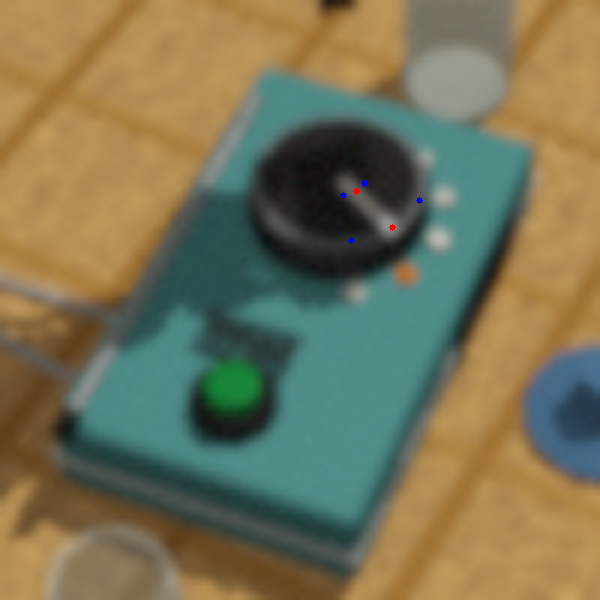

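The white line, ending at (392,228), lies on the predicted +0.524 marks and points at the orange stud (405,273), so the dial is set. Next is the button.

Call:
{"api": "apply_moves", "payload": {
  "plan": "-0.5 -0.25 0 0 0 0;-0.5 -0.25 0 0 0 0;-0.5 -0.25 0 0 0 0;-0.5 -0.25 0.2 0 0 0;-0.5 -0.25 0.3 0 0 0;-0.34 -0.16 0.4 0 0 0;0 0 0.4 0 0 0;0 0 0.3 0 0 0;0 0 0 0 0 0;0 0 0 0 0 0"
}}

```text
time_s: 6.45
position: [0.5715, -0.0662, 0.1012]
tcp_rot: [[-0.601, 0.799, -0.005], [0.799, 0.601, 0.001], [0.004, -0.003, -1.0]]
force: [-0.5, 0.2, -0.1]
opening: 0.008
grasp_force: 0.0
```

```bash
python3 w.py .5765 -.0665 .080
```

```text
6.45 [ 0.5715 -0.0662  0.1012] [-0.4655  0.1764 -0.0938] [-17.7329  35.9871  95.0623  -0.0008  49.2238 -54.6693] 0.008357687583374605
[[-0.6009  0.7993 -0.0045]
 [ 0.7993  0.6009  0.0014]
 [ 0.0039 -0.0028 -1.    ]]
units [-0.0662  0.0776  0.4243]
```

Call:
{"api": "apply_moves", "payload": {
  "plan": "-0.06 0.08 0.1 0 0 0;0 0 0.1 0 0 0;0 0 0.1 0 0 0;0 0 0.08 0 0 0;0 0 0 0 0 0;0 0 0 0 0 0"
}}

```text
time_s: 6.95
position: [0.5779, -0.0663, 0.084]
tcp_rot: [[-0.601, 0.799, -0.0], [0.799, 0.601, 0.0], [0.0, -0.0, -1.0]]
force: [0.4, -0.5, -0.3]
opening: 0.003
grasp_force: 0.0
```

Call:
{"api": "apply_moves", "payload": {
  "plan": "0 0 0.04 0 0 0;0 0 0 0 0 0;0 0 0 0 0 0"
}}

```text
time_s: 7.2
position: [0.5785, -0.0666, 0.0824]
tcp_rot: [[-0.601, 0.799, 0.001], [0.799, 0.601, -0.0], [-0.001, 0.001, -1.0]]
force: [0.3, 0.5, 1.2]
opening: 0.011
grasp_force: 0.7
```

Call:
{"api": "apply_moves", "payload": {
  "plan": "-0.015 -0.015 0.04 0 0 0;0 0 0 0 0 0;0 0 0 0 0 0"
}}

```text
time_s: 7.45
position: [0.5783, -0.0675, 0.0803]
tcp_rot: [[-0.601, 0.799, 0.001], [0.799, 0.601, 0.0], [-0.0, 0.001, -1.0]]
force: [0.5, 1.5, 2.4]
opening: 0.004
grasp_force: 1.3
```

Call:
{"api": "apply_moves", "payload": {
  "plan": "0 0 0.04 0 0 0;0 0 0 0 0 0;0 0 0 0 0 0"
}}

```text
time_s: 7.7
position: [0.5783, -0.0675, 0.0783]
tcp_rot: [[-0.601, 0.799, 0.001], [0.799, 0.601, -0.0], [-0.0, 0.001, -1.0]]
force: [1.2, 1.8, 3.5]
opening: 0.002
grasp_force: 1.9
```

Call:
{"api": "apply_moves", "payload": {
  "plan": "0 0 0.04 0 0 0;0 0 0 0 0 0;0 0 0 0 0 0"
}}

```text
time_s: 7.95
position: [0.5783, -0.0676, 0.0764]
tcp_rot: [[-0.601, 0.799, 0.001], [0.799, 0.601, -0.0], [-0.001, 0.001, -1.0]]
force: [-0.3, 1.7, 6.3]
opening: 0.007
grasp_force: 2.8
```

Call:
{"api": "apply_moves", "payload": {
  "plan": "0 0 0.03 0 0 0;0 0 0.02 0 0 0;0 0 0 0 0 0;0 0 0 0 0 0"
}}

```text
time_s: 8.28
position: [0.5784, -0.0676, 0.0762]
tcp_rot: [[-0.601, 0.799, 0.002], [0.799, 0.601, -0.0], [-0.001, 0.001, -1.0]]
force: [-2.8, 3.0, 19.1]
opening: 0.007
grasp_force: 9.6
```

The button is fully in: it went rigid at z = 0.0762 after about 6 mm of travel. I'll lift away.

Call:
{"api": "apply_moves", "payload": {
  "plan": "0 0 -0.2 0 0 0;0 0 -0.3 0 0 0;0 0 -0.5 0 0 0;0 0 -0.5 0 0 0;0 0 -0.6 0 0 0;0 0 -0.6 0 0 0;0 0 -0.4 0 0 0;0 0 0 0 0 0;0 0 0 0 0 0;0 0 0 0 0 0"
}}

```text
time_s: 9.12
position: [0.5767, -0.0675, 0.2272]
tcp_rot: [[-0.601, 0.799, -0.003], [0.799, 0.601, 0.0], [0.002, -0.002, -1.0]]
force: [0.1, -0.3, -0.4]
opening: 0.002
grasp_force: 0.0
```

```bash
python3 -c "
from h import *
a=capture('scene')[130:300,190:340];cv2.imwrite('pics/d.png',cv2.resize(a,None,fx=3.5,fy=3.5,interpolation=2)[:,:,::-1])"
```

```text
(no output)
```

View pics/d.png

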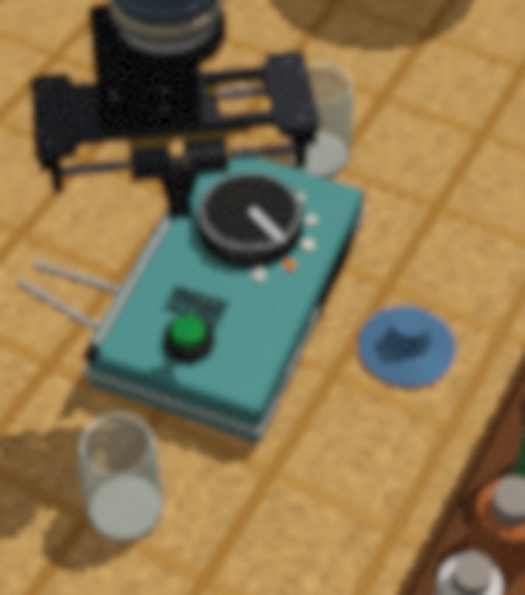

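The line still points at the orange stud (288,265), the button at (188,332) is out again, and the jars, scraper and incense holder are standing where they were. I'll hand in.

```bash
python3 -c "
from rig import bot
print(bot.hand_in())"
```

```text
the job is handed in; nothing more can be done
None
```

The dial is clicked in at the orange stud (+30°), the power button was then pressed fully in and came back out, nothing else near the radio moved, and the job is handed in at about 9 s of robot time.

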